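# Set the bottle-top dispenser to 7 and lock it

### The job

Set the larger bottle-top dispenser to 7: turn the grip sleeve on its top until the 7 has clicked in at the fixed index opposite the spout, and only then push the lock button in the middle of the sleeve fully in. Leave the loose glassware and bottles standing where they are.

Things in the scene. Friction and masses are not known exactly. Their poses are not given: they have to be found in the camera images.
- dispenser: The larger of two bottle-top dispensers, fixed to the bench: amber bottle 86 mm wide on a round steel base 120 mm across; on top, on one vertical axis, a grey valve block, a white numbered disc, a ribbed grey grip sleeve and a steel lock button, 243 mm tall in all. Origin: on that axis at bench level; z up. A thin spout points along its -x (towards the robot), tip 100 mm out, 125 to 162 mm high.
- dial (a joint): Turn of grip sleeve and disc (one piece), rad: numeral n is at the index at n x 0.5236; grows clockwise seen from above (turn clockwise to raise); stops at 0 and 9 (4.712). Each numeral has a click (detent, about 0.1 N m) that draws the sleeve in if let go within some 0.2 rad of it; otherwise little friction.
- dial_grip (a point): On the sleeve's axis at the best height to grip, 209 mm above the bench. The sleeve is a round cylinder 48 mm across, reaching from 181 mm (the disc's top) to 231 mm above the bench. It can be gripped from above at any angle.
- lock (a joint): How far the lock button is pushed in, in m: 0 is out, 0.008 fully in (its stop). It slides straight down, resists with about 4 N all the way and stays where it is left; it does not spring back. It starts out.
- lock_top (a point): Centre of the top face of the lock button: a steel disc 26 mm across in the middle of the sleeve's top, on the sleeve's axis. When out it stands 12 mm above the sleeve's top (243 mm above the bench), when fully in 4 mm.
- small_dispenser: The smaller dispenser, fixed, with no numbered disc or sleeve: amber bottle 64 mm wide on a round base 100 mm across, 165 mm tall, spout along its -x, its tip 70 mm out. Not to be used. Origin: on its axis at bench level.
- vol_flask: Glass volumetric flask, loose: round belly 68 mm wide, narrow neck 16 mm wide, 158 mm tall. Origin: centre of its underside. To be left alone.
- conical_flask: Glass conical flask, loose: 76 mm wide at the foot, 104 mm tall. Origin: centre of its underside. To be left alone.
- beaker: Small glass beaker, loose: 60 mm wide, 75 mm tall. Origin: centre of its underside. To be left alone.
- petri_dish: Clear plastic dish, loose: 60 mm wide, 15 mm high. Origin: centre of its underside. To be left alone.
- bulb: Black rubber pipette bulb, loose, standing: 60 mm wide, 80 mm tall. Origin: centre of its underside. To be left alone.
- wash_bottle: White plastic wash bottle, loose: 60 mm wide, 160 mm tall. Origin: centre of its underside. To be left alone.
- disc (a point): Centre of the top of the white disc under the grip sleeve, 181 mm above the bench. Disc 112 mm across, 6 mm thick, with black numerals 0 to 9 (16 mm tall, 30 degrees apart, increasing anticlockwise seen from above, upright to a reader outside the disc) and a tick at the rim by each. It turns with the sleeve.
- index (a point): Tip of the fixed index: a small black post with a pointed top at the rim of the disc, on the side away from the spout (the dispenser's +x), 56 to 71 mm from the axis, its top 183 mm above the bench. The numeral beside it is the setting.

How it is judged:
By the outcome, as a careful person would: the job done as asked, in the order asked, and still so for the second after the job is handed in, with the robot touching nothing.
It also fails if it takes over 51 s, if anything falls off the work surface, if the arm or the gripper's body presses on something with over 40 N, if the wrist force passes 120 N, or if a joint passes its speed limit or range.

### The arm

A 6-joint arm with a two-finger parallel gripper is mounted at the origin on the work surface. World frame = base frame: x ahead of the robot, y to its left, z up, the work surface at z = 0. Lengths are in m, angles in rad, forces in N, time in s.
With the tool pointing down it reaches from about 0.275 to 0.825 m from the base axis. Payload 4.9 kg.
Tool frame: the origin (TCP) lies midway between the tips of the shut fingers; the grasp point (between the pads) lies 19 mm behind it; z points along the fingers, y is the line along which they close (so a half turn about z gives the same grasp; the last joint's range is limited). The gripper opens to 85 mm and grips with 20 to 120 N. Pads are 22 mm wide; open, the fingers measure 114 mm over their backs; the gripper's body (76 mm by 85 mm) begins 54 mm behind the grasp point. The pads swing forward as they close: fully open they stand 13 mm farther back than shut.
Start: joints at [1.077, 0.326, -0.193, 1.052, 0, 1.437], TCP at [0.194, 0.515, 0.207] pointing down, gripper open.
Joint ranges: [-2.65, 2.65], [-0.97, 1.79], [-1.3, 1.35], [-1.93, 2.1], [-1.47, 1.37], [-3.14, 3.14]. Speed limits (rad/s): [2.57, 2.57, 3.14, 3.14, 3.14, 3.14].

### API

Orientations are given as a 3x3 rotation matrix whose columns are the frame's x, y, z axes.
In Python, from station import robot, snapshot, camera_model, models gives the robot as it stands. Calls block until the motion is done:
- robot.move_pose(position, orientation): joint-space move of the TCP to a pose.
- robot.move_linear(position, ori=None, rate=0.15): straight line of the TCP; ori=None keeps the orientation; rate is the mean speed in m/s.
- robot.move_joints(angles): joint-space move.
- robot.set_gripper(opening): finger opening in m; the grip force is fixed at half the most; returns when the fingers have stopped.
- robot.pause(seconds).
- robot.solve_ik(position, orientation): joint angles nearest the present ones, or None.
- robot.read_state(): the state.
- snapshot(name): name is "scene" or "top" or "wrist"; returns the picture (400x640x3 uint8, red, green, blue); there is no depth.
- camera_model(name): a dict with "fov_y" (degrees; the focal length in pixels is half the picture's height over the tangent of half this angle, whatever the lens; pixels are square), "cx", "cy" (the principal point, pixels), "rvec" (rotation vector, rad) and "tvec" (3), from world to camera coordinates, as OpenCV has them; the wrist camera has in their place "mount" (4x4, takes a point from camera to tool coordinates, whose origin is the TCP and whose axes are the flange's). Camera axes: x right, y down, z forward; pixel columns grow to the right and rows downward; lengths in m; the calibration is good to about 2 mm. A picture is of the moment at which its call begins: read the wrist's pose just before it. camera_model takes no time and is no camera call.
A pose or a line that the arm cannot do raises robot.PlanningError and nothing moves.
- robot.job_done(): hands the job in; it is judged then, once.
Trained networks look in the newest picture that a camera, given by its name, has taken for a name from the list of things; names that differ only in an ending like _2 or _b are one class to them, and where a whole thing is asked for, a point or a joint stands for the part that bears it (a point fixed in the world has none). Each returns a list of dicts, best first, with "p" (0 to 1); they miss things now and then, are a little off and sometimes report something else, mostly with a low value. They report only what shows in the picture. A call takes as long as a camera call.
- models.boxes_of(query, camera): "point" ([x, y, z] in m, in world coordinates, good to about 4 mm: the middle of the surface that is visible of it).
- models.outline_of(query, camera): "region" (400x640 bool, what is visible of it).
The state is a dict: "t": time; "joints": joint angles; "joint_velocities": joint speeds; "joint_torque": joint torques, N m; "tool_pos": TCP position; "orientation": TCP orientation; "contact_force": force on the tool from outside, world axes, zero at the start; "moment": the same for the moment, N m; "gripper_width": finger opening in m; "grip_force": force on a finger pad.
Only numpy, scipy, OpenCV 4.12 (cv2) and the standard library are available. Lean on these libraries where they do the work, as an engineer would, in place of code of your own. Each camera call takes 0.05 s, during which the arm holds its last target. There are 200 camera calls.

## Working session

There is one attempt and no reset: what is moved stays moved. The work goes in short steps, each a Python script; the robot and the scene stay as the last script left them, time stands still between calls to the robot, and variables do not carry over. Pictures are saved under pics/ and viewed, at most 10 in all, crops included, and the job is handed in when it is done.

```bash
mkdir -p pics; ls
python3 - <<'E'
from station import robot, snapshot, camera_model, models
import cv2,numpy as np
for n in("scene","top"):
    im=snapshot(n); cv2.imwrite(f"pics/{n}1.png",im[:,:,::-1])
    for q in("dispenser","dial","lock_top","disc","index","small_dispenser"):
        try: print(n,q,[(np.round(d["point"],3),round(d["p"],2)) for d in models.boxes_of(q,n)[:3]])
        except Exception as e: print(q,e)
print(robot.read_state()["t"])
E
```

```text
pics
scene dispenser [(array([ 0.464, -0.123,  0.126]), 0.88)]
scene dial [(array([ 0.46 , -0.136,  0.179]), 0.65)]
scene lock_top [(array([ 0.454, -0.147,  0.243]), 0.42)]
scene disc [(array([ 0.461, -0.126,  0.127]), 0.73), (array([ 0.46 , -0.137,  0.179]), 0.71)]
scene index [(array([ 0.466, -0.126,  0.126]), 0.74)]
scene small_dispenser [(array([0.483, 0.211, 0.066]), 0.64), (array([ 0.692, -0.224,  0.055]), 0.18)]
top dispenser [(array([ 0.446, -0.143,  0.18 ]), 0.92)]
top dial [(array([ 0.449, -0.149,  0.181]), 0.6)]
top lock_top [(array([ 0.448, -0.155,  0.244]), 0.62)]
top disc [(array([ 0.452, -0.147,  0.184]), 0.69)]
top index [(array([ 0.448, -0.143,  0.183]), 0.9)]
top small_dispenser [(array([0.467, 0.189, 0.056]), 0.93), (array([ 0.452, -0.146,  0.183]), 0.25)]
0.7
```

View pics/top1.png

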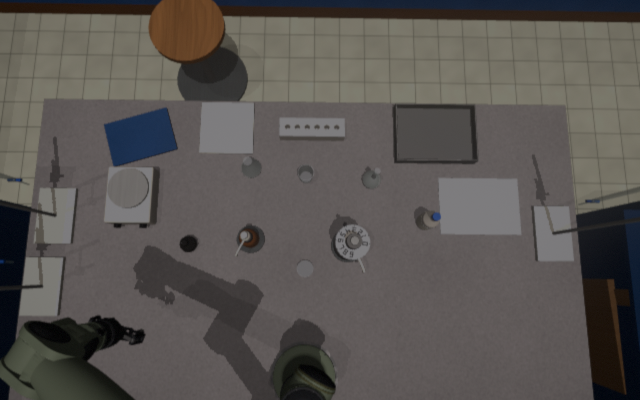

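View pics/scene1.png

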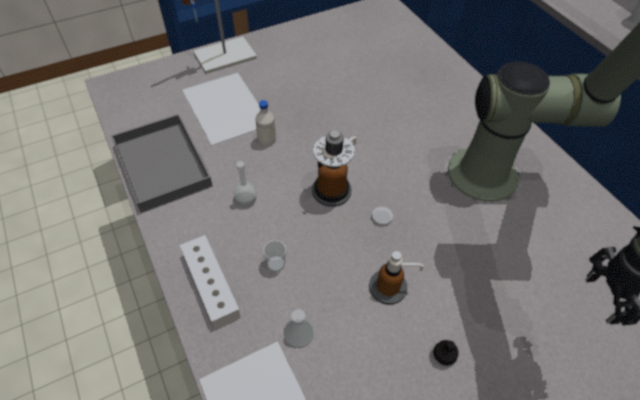

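The top view shows the large dispenser at about (352,242), with its spout going to (365,272). That puts the axis near (0.45, -0.15), which agrees with the networks. The small dispenser is at (250,237). Next is a close look from the wrist.

```bash
cat > h.py <<'E'
from station import robot, snapshot, camera_model, models
import cv2,numpy as np
def down(a):  # tool pointing down, tool y at angle a from world x
    y=np.array([np.cos(a),np.sin(a),0]);z=np.array([0,0,-1.]);return np.column_stack([np.cross(y,z),y,z])
def wrist():
    s=robot.read_state();im=snapshot("wrist");c=camera_model("wrist")
    T=np.eye(4);T[:3,:3]=s["orientation"];T[:3,3]=s["tool_pos"]
    return im,T@np.array(c["mount"]),200/np.tan(np.radians(c["fov_y"]/2)),c["cx"],c["cy"]
def ray(u,v,z,W,f,cx,cy):
    d=W[:3,:3]@[(u-cx)/f,(v-cy)/f,1];return W[:3,3]+d*(z-W[2,3])/d[2]
def proj(P,W,f,cx,cy):
    q=W[:3,:3].T@(np.array(P)-W[:3,3]);return np.array([cx+f*q[0]/q[2],cy+f*q[1]/q[2]])
E
python3 - <<'E'
from h import *
c=camera_model("wrist");print({k:np.round(v,3) for k,v in c.items()})
s=robot.read_state();print(np.round(s["orientation"],3),s["tool_pos"])
for a in np.arange(-180,180,30):
    q=robot.solve_ik([.45,-.15,.38],down(np.radians(a)));print(a,None if q is None else np.round(q,2))
E
```

```text
{'fov_y': np.float64(62.226), 'cx': np.float64(324.518), 'cy': np.float64(199.454), 'mount': array([[ 0.   , -0.958, -0.287,  0.073],
       [ 1.   ,  0.   ,  0.   , -0.001],
       [-0.   , -0.287,  0.958, -0.167],
       [ 0.   ,  0.   ,  0.   ,  1.   ]])}
[[-0.936  0.352  0.   ]
 [ 0.352  0.936  0.   ]
 [-0.     0.    -1.   ]] [0.19363237 0.51481143 0.20671473]
-180 [-0.48  0.13 -0.01  1.43  0.   -2.05]
-150 [-0.48  0.13 -0.01  1.43  0.   -2.57]
-120 [-0.48  0.13 -0.01  1.43  0.   -3.1 ]
-90 [-0.48  0.13 -0.01  1.43  0.    2.66]
-60 [-0.48  0.13 -0.01  1.43  0.    2.14]
-30 [-0.48  0.13 -0.01  1.43  0.    1.62]
0 [-0.48  0.13 -0.01  1.43  0.    1.09]
30 [-0.48  0.13 -0.01  1.43  0.    0.57]
60 [-0.48  0.13 -0.01  1.43  0.    0.05]
90 [-0.48  0.13 -0.01  1.43  0.   -0.48]
120 [-0.48  0.13 -0.01  1.43  0.   -1.  ]
150 [-0.48  0.13 -0.01  1.43  0.   -1.52]
```

Run:
```python
from h import *
p=robot.read_state()["tool_pos"]
a=np.radians(-67);R=down(a)
robot.move_linear([p[0],p[1],.36],rate=.25)
robot.move_pose(np.array([.45,-.15,.36])+.04*R[:,0],R)
w=wrist();im=w[0];cv2.imwrite("pics/w1.png",im[:,:,::-1])
np.savez("w1.npz",W=w[1],k=w[2:])
for q in("lock_top","disc","index","dial","dispenser"): print(q,[(np.round(d["point"],4),round(d["p"],2),np.round(proj(d["point"],*w[1:]))) for d in models.boxes_of(q,"wrist")[:2]])
print(robot.read_state()["t"])
```

```text
lock_top [(array([ 0.4513, -0.15  ,  0.2462]), 0.96, array([325., 229.]))]
disc []
index [(array([ 0.4632, -0.1391,  0.1829]), 0.69, array([320., 194.]))]
dial [(array([ 0.4595, -0.1415,  0.1804]), 0.75, array([321., 197.]))]
dispenser [(array([ 0.4638, -0.1495,  0.1782]), 0.71, array([329., 196.]))]
4.2917
```

View pics/w1.png

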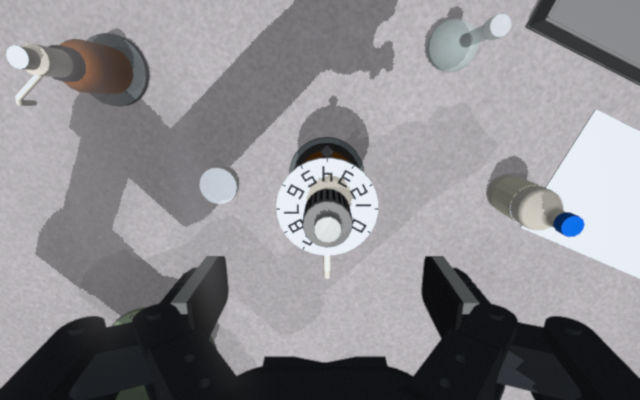

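The picture shows the button at about (328,229), the white disc centred near (327,206) and the spout pointing straight down to (327,278). The index at (327,152) has the 4 about beside it. I'll zoom in, rectified onto the disc plane.

```bash
cat >> h.py <<'E'
def rect(w,c,z,half=.085,n=600,up=0.):
    # orthographic view of plane z about c; image up = world direction 'up' (rad), seen from above
    e=np.array([np.cos(up),np.sin(up)]);r=np.array([np.sin(up),-np.cos(up)])
    src=np.float32([proj([*(np.array(c[:2])+half*(i*r+j*e)),z],*w[1:]) for i,j in((-1,1),(1,1),(1,-1),(-1,-1))])
    return cv2.warpPerspective(w[0],cv2.getPerspectiveTransform(src,np.float32([[0,0],[n,0],[n,n],[0,n]])),(n,n),flags=cv2.INTER_CUBIC)
E
python3 - <<'E'
from h import *
d=np.load("w1.npz");w=(cv2.imread("pics/w1.png")[:,:,::-1],d["W"],*d["k"])
im=w[0];hsv=cv2.cvtColor(np.ascontiguousarray(im),cv2.COLOR_RGB2HSV)
m=((hsv[:,:,2]>190)&(hsv[:,:,1]<45)).astype(np.uint8)
m[:150]=0;m[265:]=0;m[:,:265]=0;m[:,390:]=0
n,l,st,_=cv2.connectedComponentsWithStats(m);k=1+np.argmax(st[1:,4])
cn=max(cv2.findContours((l==k).astype(np.uint8),0,2)[0],key=len)
P=np.array([ray(u,v,.181,*w[1:])[:2] for u,v in cv2.convexHull(cn)[:,0]])
(x,y),r=cv2.minEnclosingCircle((P*1000).astype(np.float32));c=np.array([x,y])/1000
print("disc",c,r,"button from px",ray(327.5,229,.243,*w[1:]))
s=ray(327,277,.16,*w[1:])[:2];print("spout",s,np.linalg.norm(c-s),np.degrees(np.arctan2(*(c-s)[::-1])))
o=rect(w,c,.181,up=np.radians(23));cv2.circle(o,(300,300),int(56/170*600),(255,0,0),1);cv2.line(o,(300,0),(300,120),(255,0,0),1)
cv2.imwrite("pics/r1.png",o[:,:,::-1])
E
```

```text
disc [ 0.44394647 -0.1517036 ] 62.47957992553711 button from px [ 0.45089727 -0.15283988  0.243     ]
spout [ 0.36194675 -0.1911334 ] 0.09098716269739673 25.680706827454053
```

View pics/r1.png

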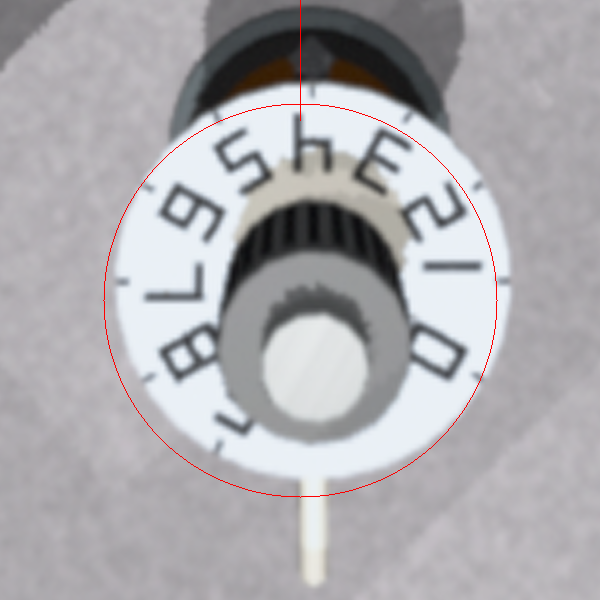

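The rectified view shows the disc centred at (313,281) with a radius of 197 px, which matches 56 mm. The index at (312,60) lines up with the 4's tick, so the setting is 4, and the yaw is about 23°. The axis comes out at about (0.4507, -0.153), which agrees with the button. It needs three numerals, so a 90° clockwise turn.

Run:
```python
from h import *
C=np.array([.4507,-.153])
def st(m):
    s=robot.read_state();print(m,round(s["t"],2),np.round(s["tool_pos"],4),np.round(s["contact_force"],1),np.round(s["moment"],2),round(s["gripper_width"],4),round(s["grip_force"],1),np.round(s["joints"][5],3))
R=down(np.radians(45))
robot.move_pose([*C,.33],R)
robot.move_linear([*C,.192],rate=.08);st("at")
robot.set_gripper(.04);st("grip")
q=np.array(robot.read_state()["joints"],float);q[5]+=np.pi/2
robot.move_joints(q);robot.pause(.3);st("turned")
robot.set_gripper(.085);robot.pause(.2);st("open")
robot.move_linear([*C,.36],rate=.15)
a=np.radians(-67);R=down(a)
robot.move_pose(np.array([*C,.36])+.04*R[:,0],R)
w=wrist();np.savez("w2.npz",W=w[1],k=w[2:],im=w[0])
o=rect(w,C,.181,up=np.radians(23));cv2.line(o,(300,0),(300,120),(255,0,0),1)
cv2.imwrite("pics/r2.png",o[:,:,::-1]);st("view")
print([(np.round(d["point"],4),round(d["p"],2)) for d in models.boxes_of("lock_top","wrist")[:2]])
```

```text
at 7.92 [ 0.451  -0.1531  0.1924] [ 0.1  0.2 -0. ] [-0.04 -0.   -0.02] 0.0853 0.0 0.303
grip 8.38 [ 0.4511 -0.1529  0.1927] [-1.6  1.4  6. ] [ 0.34  0.21 -0.05] 0.0454 60.6 0.303
turned 10.08 [ 0.4496 -0.1528  0.1927] [-5.  -0.3  4.8] [ 0.1   1.22 -0.06] 0.0458 60.8 1.873
open 10.76 [ 0.4511 -0.1529  0.1927] [ 0.5  0.5 -0. ] [0.06 0.02 0.01] 0.0854 0.0 1.874
view 12.58 [ 0.4869 -0.1373  0.3594] [ 0.6 -0.6  0.4] [ 0.02  0.03 -0.  ] 0.0852 0.0 2.318
[(array([ 0.4571, -0.1502,  0.2467]), 0.94)]
```

View pics/r2.png

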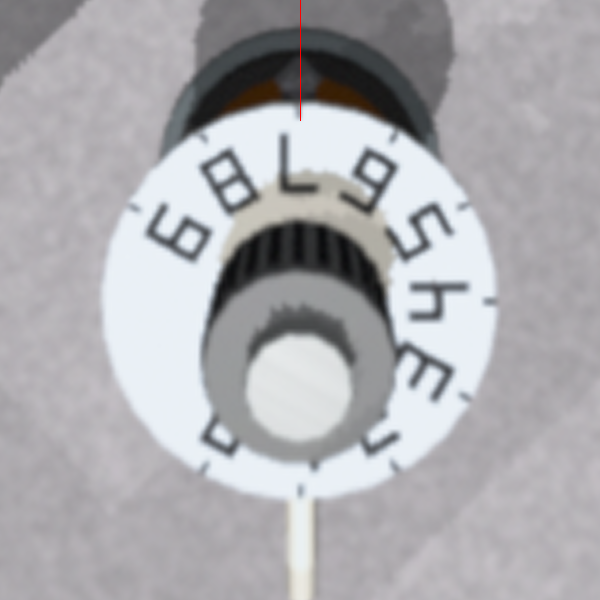

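The 7 at (298,160), and its tick, are in line with the index at (299,80), so it has clicked in. Now I'll press the button with the fingers shut, watching the force.

Run:
```python
from h import *
C=np.array([.4505,-.153])
robot.set_gripper(0)
R=down(np.radians(-67))
robot.move_pose([*C,.29],R)
robot.move_linear([*C,.25],rate=.06)
z=.248
while z>.229:
    robot.move_linear([*C,z],rate=.02);robot.pause(.1)
    s=robot.read_state();F=s["contact_force"][2];print(round(z,4),round(s["tool_pos"][2],4),round(F,1))
    if F>22: break
    z-=.001
robot.move_linear([*C,.36],rate=.15)
robot.set_gripper(.085)
robot.move_pose(np.array([*C,.36])+.04*R[:,0],R)
w=wrist()
o=np.hstack([rect(w,C,.181,n=400,up=np.radians(23)),rect(w,C,.235,half=.06,n=400,up=np.radians(23))])
cv2.imwrite("pics/r3.png",o[:,:,::-1]);print(robot.read_state()["t"])
```

```text
0.248 0.2482 -0.3
0.247 0.247 0.2
0.246 0.246 -0.7
0.245 0.245 -0.8
0.244 0.244 0.5
0.243 0.243 0.6
0.242 0.242 -0.4
0.241 0.241 0.8
0.24 0.24 -0.5
0.239 0.239 0.8
0.238 0.238 -0.1
0.237 0.237 0.9
0.236 0.236 -0.1
0.235 0.235 0.5
0.234 0.234 -0.1
0.233 0.233 -0.3
0.232 0.232 0.8
0.231 0.231 0.4
0.23 0.23 -0.6
23.4167
```

View pics/r3.png

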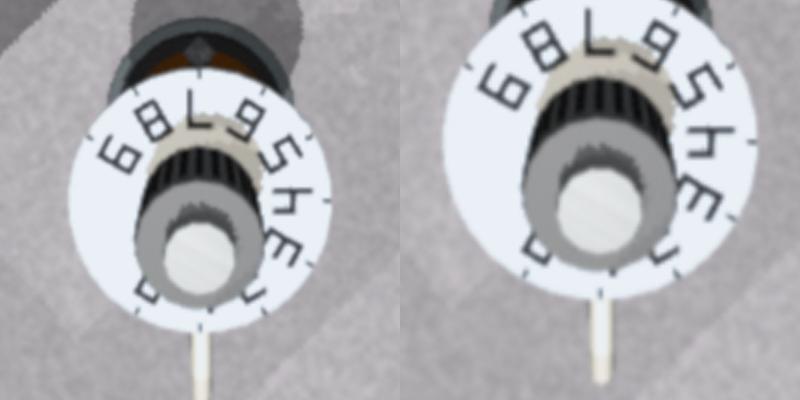

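The button hasn't moved and no force was felt, so the fingertips never touched it. I'll check how far the gripper shut before trying again.

Run:
```python
from h import *
robot.set_gripper(0)
s=robot.read_state();print(s["t"],s["gripper_width"],s["tool_pos"],s["grip_force"])
C=np.array([.4505,-.153]);R=down(np.radians(-67))
robot.move_pose([*C,.25],R)
s=robot.read_state();print(s["t"],s["gripper_width"],s["tool_pos"])
w=wrist();im=np.ascontiguousarray(w[0])
for z in(.243,.25):
    cv2.circle(im,tuple(int(round(v)) for v in proj([*C,z],*w[1:])),3,(255,0,0),1)
cv2.imwrite("pics/w4.png",im[:,:,::-1])
print([(np.round(d["point"],4),round(d["p"],2)) for d in models.boxes_of("lock_top","wrist")[:2]])
```

```text
24.1833 6.555443745108947e-06 [ 0.4873198  -0.13737126  0.35999411] 0.0
24.725 -0.0004095856296938854 [ 0.45106028 -0.15320407  0.25087182]
[(array([ 0.4575, -0.1468,  0.2473]), 0.83)]
```

View pics/w4.png

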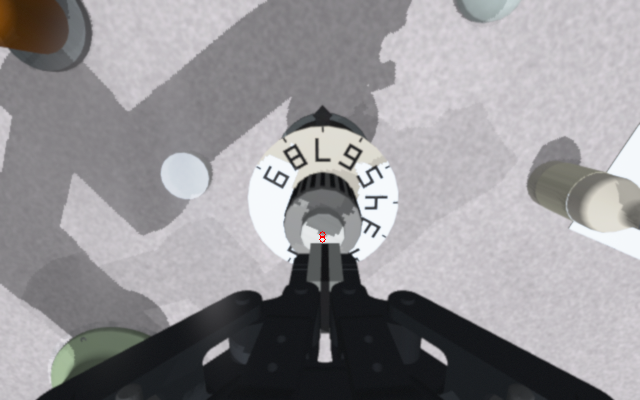

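This time the gripper really is shut, with the tips at (325,243) just above the button at (322,232). On the first try the fingers were probably still open and straddled the sleeve. I'll press again, checking width and force.

Run:
```python
from h import *
C=np.array([.452,-.1524]);R=down(np.radians(-67))
z=.246
while z>.229:
    robot.move_linear([*C,z],rate=.02)
    s=robot.read_state();F=s["contact_force"][2];print(round(z,4),np.round(s["tool_pos"],4),round(F,1),round(s["gripper_width"],4),round(s["t"],2))
    if F>22: break
    z-=.0015
```

```text
0.246 [ 0.4523 -0.1523  0.2462] -0.5 0.0 25.19
0.2445 [ 0.4519 -0.1523  0.2444] 0.5 0.0001 25.44
0.243 [ 0.4519 -0.1524  0.2429] 0.4 0.0003 25.69
0.2415 [ 0.4519 -0.1524  0.2414] -1.0 -0.0003 25.94
0.24 [ 0.4519 -0.1524  0.2399] -0.9 0.0002 26.19
0.2385 [ 0.4519 -0.1524  0.2384] 0.1 0.0001 26.44
0.237 [ 0.4519 -0.1524  0.2369] 0.7 -0.0 26.69
0.2355 [ 0.4519 -0.1524  0.2354] -0.2 0.0001 26.94
0.234 [ 0.4519 -0.1524  0.2339] 0.2 0.0002 27.19
0.2325 [ 0.4519 -0.1524  0.2324] 0.0 0.0003 27.44
0.231 [ 0.4519 -0.1524  0.2309] 0.2 -0.0 27.69
0.2295 [ 0.4519 -0.1524  0.2294] -1.1 -0.0005 27.94
```

Run:
```python
from h import *
w=wrist();im=w[0];sc=snapshot("scene")
a=cv2.resize(im[120:320,220:420],(400,400),interpolation=2);b=cv2.resize(sc[90:230,270:410],(400,400),interpolation=2)
cv2.imwrite("pics/w5.png",np.hstack([a,b])[:,:,::-1])
```

```text
(no output)
```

View pics/w5.png

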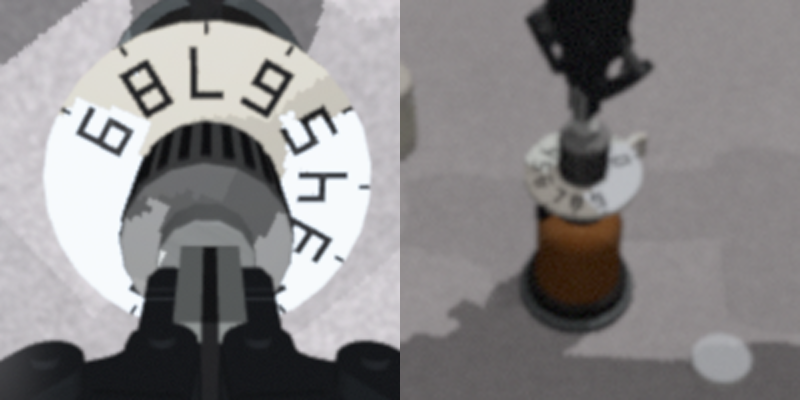

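The scene crop shows the tips right at the button's top, and in the wrist crop the tip edge at (210,247) is over the button. From that pixel, the shut tips sit about 25–29 mm behind the reported TCP. The TCP has to go lower, so I'll keep descending until force shows.

Run:
```python
from h import *
C=np.array([.4515,-.1526])
z=.228
while z>.196:
    robot.move_linear([*C,z],rate=.02)
    s=robot.read_state();F=s["contact_force"];print(round(z,4),round(s["tool_pos"][2],4),np.round(F,1),round(s["t"],2))
    if F[2]>22: break
    z-=.0015
```

```text
0.228 0.2279 [-0.2 -0.4  0.3] 28.29
0.2265 0.2264 [ 1.2 -0.1  0.2] 28.54
0.225 0.2249 [ 0.4 -0.9 -0.5] 28.79
0.2235 0.2234 [-0.2  0.9  0.7] 29.04
0.222 0.2219 [-0.3 -0.2  0.2] 29.29
0.2205 0.2204 [-0.8 -0.4 -0.1] 29.54
0.219 0.2189 [-0.3 -0.5 -0.4] 29.79
0.2175 0.2176 [0.1 0.3 0.9] 30.04
0.216 0.2161 [0.2 0.1 2. ] 30.29
0.2145 0.2145 [ 0.5 -0.5  1.7] 30.54
0.213 0.2129 [ 1.5 -0.3  2. ] 30.79
0.2115 0.2114 [ 1.  -0.9  1.3] 31.04
0.21 0.2104 [0.2 0.1 5.5] 31.29
0.2085 0.2102 [-3.6  1.8 15.5] 31.54
0.207 0.2101 [-6.2  3.1 25.1] 31.79
```

There was contact from about 0.218 and a hard stop at 0.210, which is 8 mm of travel, the button's full stroke. I'll retreat and check.

Run:
```python
from h import *
C=np.array([.4507,-.153]);R=down(np.radians(-67))
robot.move_linear([.4515,-.1526,.36],rate=.15)
robot.move_pose(np.array([*C,.36])+.04*R[:,0],R)
w=wrist()
o=np.hstack([rect(w,C,.181,n=400,up=np.radians(23)),rect(w,C,.235,half=.06,n=400,up=np.radians(23))])
cv2.imwrite("pics/r6.png",o[:,:,::-1]);print(robot.read_state()["t"])
```

```text
33.2917
```

View pics/r6.png

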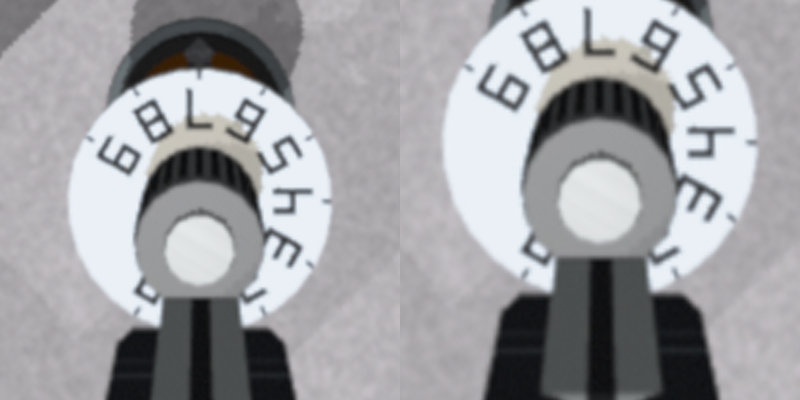

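The button has sunk: its centre moved from row 258 to 249, which matches the 8 mm stroke. The 7 is still in line with the index at (200,50), so I'm handing in.

```bash
python3 -c "
from station import robot
print(robot.job_done())"
```

```text
the job is handed in; nothing more can be done
None
```

The larger dispenser is set to 7, clicked in at the index, and the lock button was then pushed fully in. I handed the job in at about 33 s, with the robot touching nothing.

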